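# Second tier onto the meter parts stacker

## Robot

A 6-joint arm with a two-finger parallel gripper is mounted at the origin on the work surface. World frame = base frame: x ahead of the robot, y to its left, z up, the work surface at z = 0. Lengths are in m, angles in rad, forces in N, time in s.
With the tool pointing down it reaches from about 0.325 to 0.775 m from the base axis. Payload 9.3 kg.
Tool frame: the origin (TCP) lies on the front face of the gripper's body, between the roots of the fingers; the fingertips stand 73 mm ahead of it and the grasp point (between the pads) lies 54 mm ahead of it; z points along the fingers, y is the line along which they close (so a half turn about z gives the same grasp; the last joint's range is limited). The gripper opens to 85 mm and grips with 20 to 120 N. Pads are 22 mm wide; open, the fingers measure 114 mm over their backs; the gripper's body (76 mm by 85 mm) begins 54 mm behind the grasp point. The pads swing forward as they close: fully open they stand 13 mm farther back than shut.
Start: joints at [1.092, 0.259, 0.021, 1.334, 0, 1.418], TCP at [0.176, 0.521, 0.304] pointing down, gripper open.
Joint ranges: [-3.04, 3.04], [-0.91, 1.82], [-1.04, 1.36], [-1.92, 1.95], [-1.52, 1.45], [-3.14, 3.14]. Speed limits (rad/s): [2.22, 2.22, 2.79, 3.14, 3.14, 3.14].

## Interface

Orientations are given as a unit quaternion [x, y, z, w].
In Python, from station import status, viewer, workorder, boxes_of, cut_out gives the robot as it stands.
- The arm moves only by the tool apply_moves, never from a script. Its argument "rows" is a list of rows, each an object with "delta_pos": the shift along the tool's x, y, z in m, a list of three; "turn": the turn, a rotation vector about the tool's x, y, z in degrees, a list of three; "gripper": the closure, from 0 (fully open) to 1 (shut). In form: [{"delta_pos": [tx, ty, tz], "turn": [wx, wy, wz], "gripper": gripper}, ...]. A call has 1 to 12 rows; each row is the pose to reach, as a shift and turn from the pose commanded when the call began, along the tool's axes at that moment; what a row does not reach only later rows make up. A row lasts 1/12 s, in which the tool goes at most 41.7 mm and 7.16 degrees, less where a joint would pass 70% of its speed; a pose out of reach is approached as far as the arm can. A call with a gripper value outside its range is refused whole. The fingers move at their own pace and stop on an object; the grip force is fixed at half the most. Time passes only in rows, so rows that repeat a pose let the fingers close. It gives the time, the measured TCP pose, the force, the opening and the grip force at its end, in the units of the state.
- status.read_state(): the state, without advancing time (a new reading comes with each control period).
- viewer.get_image(name): name is "scene" or "side" or "wrist"; returns (picture, depth): 480x640x3 uint8, red, green, blue; 480x640 float32, m along the optical axis (not along the pixel's ray), 0 where there is no reading.
- viewer.calibration(name): a dict with "intrinsics" (3x3 intrinsics, pixels), "R" (3x3) and "t" (3): a world point X has camera coordinates R X + t; the wrist camera has in their place "T_tool_cam" (4x4, takes a point from camera to tool coordinates, whose origin is the TCP and whose axes are the flange's). Camera axes: x right, y down, z forward; pixel columns grow to the right and rows downward; lengths in m; the calibration is good to about 2 mm. The wrist camera is an equidistant fisheye: a pixel r from the principal point sees the ray r / f radians off the axis. A picture is of the moment at which its call begins: read the wrist's pose just before it. calibration takes no time and is no camera call.
- workorder.finish_job(): hands the job in; it is judged then, once.
Trained networks look in the newest picture that a camera, given by its name, has taken for a name from the list of things; names that differ only in an ending like _2 or _b are one class to them, and where a whole thing is asked for, a point or a joint stands for the part that bears it (a point fixed in the world has none). Each returns a list of dicts, best first, with "score" (0 to 1); they miss things now and then, are a little off and sometimes report something else, mostly with a low value. They report only what shows in the picture. A call takes as long as a camera call. They do not tell look-alikes from the thing itself.
- boxes_of(camera, target): "xy" ([column, row] in pixels, amid what is visible of it).
- cut_out(camera, target): "pixels" (480x640 bool, what is visible of it) and "xy" ([column, row] in pixels, amid what is visible of it).
The state is a dict: "time": time; "joints": joint angles; "joint_vel": joint speeds; "joint_efforts": joint torques, N m; "tcp_pos": TCP position; "tcp_rot": TCP orientation; "contact_force": force on the tool from outside, world axes, zero at the start; "moment": the same for the moment, N m; "finger_gap": finger opening in m; "finger_force": force on a finger pad.
Only numpy, scipy, OpenCV 4.12 (cv2) and the standard library are available. Lean on these libraries where they do the work, as an engineer would, in place of code of your own. Each camera call takes 0.05 s, during which the arm holds its last target. There are 200 camera calls.

## Task

Pick up the oblong tier by its handle and set it on the lower frame so that all four of its corner posts stand fully down in the four corner sockets. Keep hold of it until the posts are down in the sockets, do not drop it in; then let go and leave it standing level. Leave the square tier and the glass flask where they stand.

Things in the scene. Friction and masses are not known exactly. Their poses are not given: they have to be found in the camera images.
- lower_frame: Low dark steel frame, 184 (x) x 144 (y) x 33 mm, fixed to the cart; an open square socket at each corner, three brass unions (tops below 38 mm) on the deck between. Socket centres x = +-70, y = +-50 mm, 38 x 38 mm inside, rim 33 and floor 8 mm above the underside. Origin: centre of the underside, z up. Half a turn about z looks the same.
- long_tier_handle (a point): Middle of the handle bar of the oblong tier (loose, 0.3-0.65 kg). Bar 14 x 14 mm, 74 mm free along x, centred over the deck, 112 mm above the feet, 51 mm clear above the deck; pinch it across y. Deck 154 (x) x 114 (y) mm on four round 14 mm posts at x = +-70, y = +-50 mm. z up; half a turn looks the same. Posts fully down in the sockets: this point 120 mm above the frame's underside.
- square_tier_handle (a point): Bystander: middle of the handle bar of the square tier, same make, height (top 119 mm) and handle as the oblong one, but deck 98 x 98 mm and posts at x = +-42, y = +-42 mm, so it does not fit the lower frame. Loose; point 112 mm above its feet; z up.
- flask_middle (a point): Glass volumetric flask, loose, a bystander: round bulb 62 mm wide with a thin neck, 158 mm tall, standing upright. This point is half-way up, on its axis; z up.
Mind the look-alikes: they are no part of the job. What is shaped like the part that bears long_tier_handle but pink, red or turquoise is not meant.

How it is judged:
By the outcome, as a careful person would: the job done as asked, in the order asked, and still so for the second after the job is handed in, with the robot touching nothing.
It also fails if it takes over 51 s, if anything falls off the work surface, if the arm or the gripper's body presses on something with over 40 N, if the wrist force passes 120 N, or if a joint passes its speed limit or range.

## Working session

There is one attempt and no reset: what is moved stays moved. The work goes in short steps, Python scripts to look and compute and a tool call to move; the robot and the scene stay as the last step left them, time stands still between calls to the robot, and variables do not carry over. Pictures are saved under pics/ and viewed, at most 10 in all, crops included, and the job is handed in when it is done.

Besides the shell and the picture viewer there is one more tool, called after ">>>" as name(argument=value, ...) on one line, values as JSON. apply_moves: Moves the arm, as the interface text tells. Its arguments: {"type":"object","properties":{"rows":{"type":"array","items":{"type":"object","properties":{"delta_pos":{"type":"array","items":{"type":"number"}},"turn":{"type":"array","items":{"type":"number"}},"gripper":{"type":"number"}}}}},"required":["rows"]}

```bash
mkdir -p pics
cat > h.py <<'E'
import numpy as np, cv2
from station import status, viewer, workorder, boxes_of, cut_out
from scipy.spatial.transform import Rotation as Rn
def grab(n):
    s=status.read_state(); p,d=viewer.get_image(n); return s,p,d
def save(n,p): cv2.imwrite('pics/'+n+'.png',p[...,::-1])
def cloud(n,d,s=None):
    c=viewer.calibration(n); K=np.array(c['intrinsics']); v,u=np.mgrid[:480,:640].astype(float)
    x=(u-K[0,2])/K[0,0]; y=(v-K[1,2])/K[1,1]
    if n=='wrist':
        th=np.hypot(x,y); k=np.where(th>1e-9,np.tan(np.minimum(th,1.5))/np.maximum(th,1e-9),1)
        P=np.stack([x*k*d,y*k*d,d],-1); T=np.array(c['T_tool_cam']); P=P@T[:3,:3].T+T[:3,3]
        return P@Rn.from_quat(s['tcp_rot']).as_matrix().T+np.array(s['tcp_pos'])
    P=np.stack([x*d,y*d,d],-1); return (P-np.array(c['t']))@np.array(c['R'])
E
python3 - <<'E'
from h import *
print(status.read_state())
ims=[]
for n in ['scene','side','wrist']:
    s,p,d=grab(n); np.savez('/tmp/'+n,p=p,d=d); ims.append(p)
    P=cloud(n,d,s)
    for t in ['lower_frame','long_tier_handle','square_tier_handle','flask_middle']:
        for r in cut_out(n,t)[:3]:
            m=r['pixels']&(d>0); Q=P[m]
            print(n,t,round(r['score'],2),np.round(r['xy']),m.sum(), np.round(np.median(Q,0),3) if len(Q) else '', np.round(np.percentile(Q,[2,98],axis=0),3).tolist() if len(Q) else '', p[m].mean(0).round() if len(Q) else '')
save('scene0',ims[0]); save('side0',ims[1])
E
```

```text
{'time': 0.0, 'joints': array([ 1.09241487e+00,  2.59184392e-01,  2.07452138e-02,  1.33368983e+00,
       -3.97564848e-06,  1.41820821e+00]), 'joint_vel': array([-5.49610803e-04,  1.13345973e-03,  4.65218746e-04, -1.38241893e-03,
        1.41759133e-03, -2.89394473e-05]), 'joint_efforts': array([-2.10974948e-03, -5.55643809e+01,  3.44530213e+01,  1.37497010e-02,
       -1.33155781e-04,  1.33387829e-05]), 'tcp_pos': array([0.17594423, 0.52089874, 0.30326383]), 'tcp_rot': array([ 1.62177166e-01,  9.86761432e-01, -6.34070977e-04, -2.04860732e-04]), 'contact_force': array([ 0.32289444,  0.058166  , -0.0898656 ]), 'moment': array([ 0.07316245, -0.0292592 , -0.01871916]), 'finger_force': 0.0, 'finger_gap': 0.08532137056136208}
scene lower_frame 0.93 [298. 314.] 5232 [ 0.595 -0.018  0.018] [[0.494, -0.086, 0.005], [0.676, 0.054, 0.037]] [88. 86. 86.]
scene long_tier_handle 0.91 [376. 211.] 2824 [0.455 0.259 0.055] [[0.37, 0.19, 0.014], [0.532, 0.337, 0.119]] [111. 111. 117.]
scene long_tier_handle 0.88 [262. 223.] 3077 [ 0.36  -0.001  0.055] [[0.277, -0.074, 0.004], [0.439, 0.08, 0.119]] [ 
[... 1246 characters left out ...]
63, -0.057, 0.002], [0.807, -0.011, 0.157]] [149. 160. 169.]
wrist lower_frame 0.88 [130. 471.] 283 [0.514 0.057 0.015] [[0.492, 0.017, 0.001], [0.539, 0.059, 0.031]] [30. 31. 33.]
wrist long_tier_handle 0.93 [139. 305.] 11420 [0.205 0.32  0.054] [[0.144, 0.223, 0.02], [0.272, 0.393, 0.118]] [160.  26.  23.]
wrist long_tier_handle 0.86 [377. 409.] 2707 [0.417 0.508 0.053] [[0.381, 0.454, 0.006], [0.464, 0.56, 0.067]] [145.  87. 105.]
wrist long_tier_handle 0.76 [ 31. 408.] 2828 [ 0.314 -0.002  0.054] [[0.257, -0.069, 0.015], [0.377, 0.057, 0.118]] [ 20. 103.  98.]
wrist square_tier_handle 0.63 [ 11. 460.] 706 [ 0.468 -0.277  0.054] [[0.417, -0.353, -0.0], [0.51, -0.233, 0.067]] [70. 72. 77.]
```

Run:
```python
from h import *
f=lambda n:np.load('/tmp/'+n+'.npz')
S={n:f(n) for n in['scene','side']}
C={n:cloud(n,S[n]['d'])[S[n]['d']>0] for n in S}
def sel(P,c,r,z0,z1): return P[(np.hypot(P[:,0]-c[0],P[:,1]-c[1])<r)&(P[:,2]>z0)&(P[:,2]<z1)]
def rect(Q):
    (c,wh,a)=cv2.minAreaRect((Q[:,:2]*1000).astype(np.float32)); return np.round(c,1),np.round(wh,1),round(a,1)
for nm,c in [('tier',(.445,.26)),('frame',(.585,-.017))]:
    for n in list(C)+['both']:
        P=C[n] if n!='both' else np.vstack(list(C.values()))
        if nm=='tier':
            Q=sel(P,c,.1,.05,.066); H=sel(P,c,.06,.105,.13)
            print(nm,n,len(Q),'deck',rect(Q),'bar',rect(H),H.mean(0).round(4),H[:,2].max())
        else:
            Q=sel(P,c,.125,.012,.042); print(nm,n,len(Q),rect(Q)); Q=sel(P,c,.125,.029,.035); print(rect(Q),np.median(Q[:,2]))
```

```text
tier scene 2077 deck (array([444.1, 265.8]), array([160.3, 121.4]), 20.5) bar (array([444.5, 265.9]), array([90.5, 17.7]), 20.4) [0.4473 0.2641 0.1151] 0.12134701453086941
tier side 2085 deck (array([441.8, 262.2]), array([161.2, 121.5]), 21.0) bar (array([441.5, 261.9]), array([92.2, 17.7]), 20.4) [0.4378 0.258  0.1143] 0.1206401184231427
tier both 4162 deck (array([443. , 263.8]), array([164.5, 123.6]), 21.0) bar (array([442.8, 263.5]), array([95.4, 20.2]), 19.6) [0.4426 0.261  0.1147] 0.12134701453086941
frame scene 4041 (array([584.1, -14.9]), array([144.9, 187.4]), 89.2)
(array([583.9, -14.9]), array([144.7, 187. ]), 89.2) 0.031863040281242955
frame side 4080 (array([581.9, -18. ]), array([147.8, 188.2]), 89.0)
(array([582.4, -17.7]), array([147. , 187.1]), 89.0) 0.031715268906489014
frame both 8121 (array([582.8, -17. ]), array([149.4, 189.8]), 89.1)
(array([582.9, -16.6]), array([148.7, 188.5]), 89.1) 0.03178794364143829
```

View pics/scene0.png

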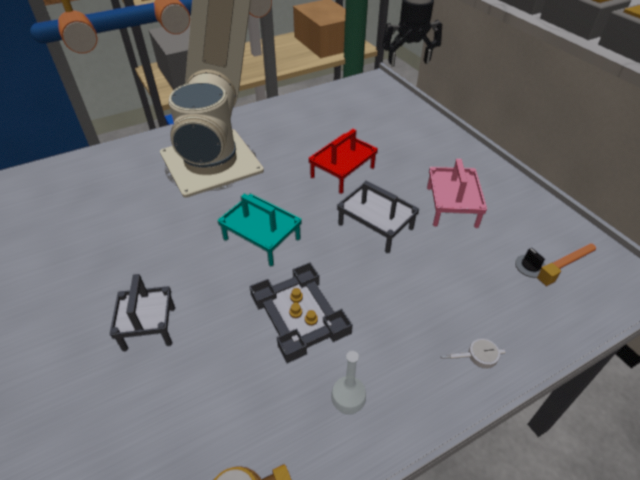

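The grey oblong tier is at pixel (376,211), the frame at (300,312), and the flask at (348,392). The red, pink and turquoise tiers are look-alikes. I'll move above the grey tier.

>>> apply_moves(rows=[{"delta_pos":[-0.335,-0.158,0.02],"turn":[0,0,-39.2],"gripper":0},{"delta_pos":[-0.335,-0.158,0.02],"turn":[0,0,-39.2],"gripper":0},{"delta_pos":[-0.335,-0.158,0.02],"turn":[0,0,-39.2],"gripper":0},{"delta_pos":[-0.335,-0.158,0.02],"turn":[0,0,-39.2],"gripper":0},{"delta_pos":[-0.335,-0.158,0.02],"turn":[0,0,-39.2],"gripper":0},{"delta_pos":[-0.335,-0.158,0.02],"turn":[0,0,-39.2],"gripper":0},{"delta_pos":[-0.335,-0.158,0.02],"turn":[0,0,-39.2],"gripper":0},{"delta_pos":[-0.335,-0.158,0.02],"turn":[0,0,-39.2],"gripper":0},{"delta_pos":[-0.335,-0.158,0.02],"turn":[0,0,-39.2],"gripper":0},{"delta_pos":[-0.335,-0.158,0.02],"turn":[0,0,-39.2],"gripper":0},{"delta_pos":[-0.335,-0.158,0.02],"turn":[0,0,-39.2],"gripper":0},{"delta_pos":[-0.335,-0.158,0.02],"turn":[0,0,-39.2],"gripper":0}])

```text
time: 1.75
tcp_pos: [0.4436, 0.2631, 0.2836]
tcp_rot: [-0.177, 0.984, 0.0, -0.0]
contact_force: [-0.0, -0.5, -0.1]
finger_gap: 0.0856
finger_force: 0.0
```

```bash
cat >> h.py <<'E'
def sel(P,c,r,z0,z1): return P[(np.hypot(P[:,0]-c[0],P[:,1]-c[1])<r)&(P[:,2]>z0)&(P[:,2]<z1)]
def rect(Q):
    (c,wh,a)=cv2.minAreaRect((Q[:,:2]*1000).astype(np.float32)); return np.round(c,1),np.round(wh,1),round(a,1)
def delta(pos,yaw):
    "tool-frame shift and turn so that TCP is at pos, pointing down, tool y at yaw deg"
    s=status.read_state(); R=Rn.from_quat(s['tcp_rot']); a=np.radians(yaw)
    y=np.array([np.cos(a),np.sin(a),0]); z=np.array([0,0,-1.]); G=np.stack([np.cross(y,z),y,z],1)
    return R.inv().apply(np.array(pos)-s['tcp_pos']).round(4),(R.inv()*Rn.from_matrix(G)).as_rotvec(degrees=True).round(2)
E
python3 - <<'E'
from h import *
s,p,d=grab('wrist'); print(s['time'],s['tcp_pos'],s['tcp_rot'],s['finger_gap'],s['contact_force'])
P=cloud('wrist',d,s)[d>0]
c=(.443,.263)
Q=sel(P,c,.1,.05,.066); H=sel(P,c,.06,.105,.13)
print('deck',len(Q),rect(Q),'bar',len(H),rect(H),H.mean(0).round(4),np.median(H[:,2]))
save('w1',p); print(delta((.443,.264,.166),110.5))
E
```

```text
1.75 [0.44362277 0.26314474 0.28361965] [-1.76815772e-01  9.84243921e-01  3.33857068e-05 -2.92875632e-04] 0.08555405435136984 [-0.04683524 -0.48105142 -0.05285003]
deck 22877 (array([442.2, 265.2]), array([158.4, 119. ]), 20.7) bar 2587 (array([441.9, 265.5]), array([89.6, 14.1]), 20.6) [0.4385 0.264  0.1178] 0.11794827029270863
(array([-0.0002,  0.    ,  0.1178]), array([ 0.01, -0.03, -0.04]))
```

View pics/w1.png

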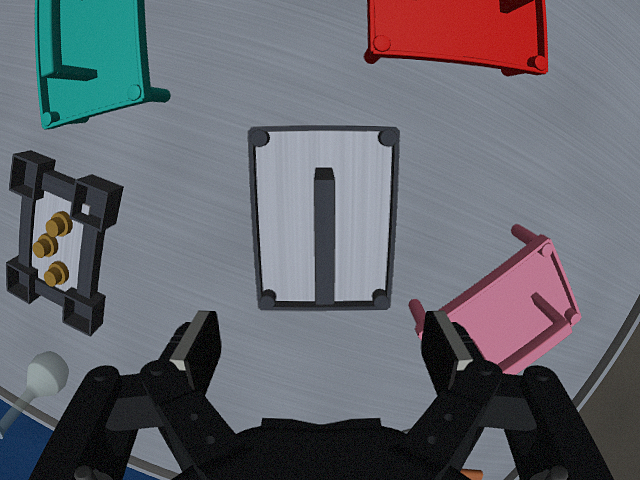

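The wrist view shows the grey tier directly below, its bar along column 323 and square to the fingers, with nothing in the way. I'll go down and close on the bar.

>>> apply_moves(rows=[{"delta_pos":[0.001,0.002,0.035],"turn":[0,0,0],"gripper":0},{"delta_pos":[0.001,0.002,0.07],"turn":[0,0,0],"gripper":0},{"delta_pos":[0.001,0.002,0.1],"turn":[0,0,0],"gripper":0},{"delta_pos":[0.001,0.002,0.118],"turn":[0,0,0],"gripper":0},{"delta_pos":[0.001,0.002,0.118],"turn":[0,0,0],"gripper":0},{"delta_pos":[0.001,0.002,0.118],"turn":[0,0,0],"gripper":0.9},{"delta_pos":[0.001,0.002,0.118],"turn":[0,0,0],"gripper":1},{"delta_pos":[0.001,0.002,0.118],"turn":[0,0,0],"gripper":1},{"delta_pos":[0.001,0.002,0.118],"turn":[0,0,0],"gripper":1},{"delta_pos":[0.001,0.002,0.118],"turn":[0,0,0],"gripper":1},{"delta_pos":[0.001,0.002,0.118],"turn":[0,0,0],"gripper":1},{"delta_pos":[0.001,0.002,0.118],"turn":[0,0,0],"gripper":1}])

```text
time: 2.8
tcp_pos: [0.4416, 0.2654, 0.1665]
tcp_rot: [-0.178, 0.984, -0.0, 0.001]
contact_force: [0.2, -3.1, 4.0]
finger_gap: 0.013
finger_force: 59.9
```

>>> apply_moves(rows=[{"delta_pos":[0,0,-0.01],"turn":[0,0,0],"gripper":1},{"delta_pos":[0,0,-0.03],"turn":[0,0,0],"gripper":1},{"delta_pos":[0,0,-0.055],"turn":[0,0,0],"gripper":1},{"delta_pos":[0,0,-0.08],"turn":[0,0,0],"gripper":1},{"delta_pos":[0,0,-0.105],"turn":[0,0,0],"gripper":1},{"delta_pos":[0,0,-0.12],"turn":[0,0,0],"gripper":1},{"delta_pos":[0,0,-0.13],"turn":[0,0,0],"gripper":1},{"delta_pos":[0,0,-0.13],"turn":[0,0,0],"gripper":1}])

```text
time: 3.47
tcp_pos: [0.4415, 0.2658, 0.2978]
tcp_rot: [-0.178, 0.984, 0.0, 0.001]
contact_force: [0.3, 0.8, -6.0]
finger_gap: 0.0129
finger_force: 59.1
```

Run:
```python
from h import *
s=status.read_state(); print(s['time'],s['tcp_pos'],s['contact_force'],s['finger_gap'])
print(delta((.583,-.0165,.296),89.1))
```

```text
3.4667 [0.44147686 0.26584678 0.29776504] [ 0.31052476  0.78496054 -6.04712417] 0.01291106282275813
(array([-0.0335, -0.314 ,  0.0018]), array([ 0.04,  0.14, 21.43]))
```

>>> apply_moves(rows=[{"delta_pos":[-0.001,-0.01,0],"turn":[0,0,0.7],"gripper":1},{"delta_pos":[-0.004,-0.035,0],"turn":[0,0,2.4],"gripper":1},{"delta_pos":[-0.008,-0.07,0],"turn":[0,0,4.8],"gripper":1},{"delta_pos":[-0.012,-0.11,0],"turn":[0,0,7.5],"gripper":1},{"delta_pos":[-0.016,-0.15,0],"turn":[0,0,10.2],"gripper":1},{"delta_pos":[-0.02,-0.19,0],"turn":[0,0,13],"gripper":1},{"delta_pos":[-0.025,-0.23,0],"turn":[0,0,15.7],"gripper":1},{"delta_pos":[-0.028,-0.265,0],"turn":[0,0,18.1],"gripper":1},{"delta_pos":[-0.031,-0.29,0],"turn":[0,0,19.8],"gripper":1},{"delta_pos":[-0.033,-0.307,0],"turn":[0,0,21],"gripper":1},{"delta_pos":[-0.0335,-0.314,0],"turn":[0,0,21.4],"gripper":1},{"delta_pos":[-0.0335,-0.314,0],"turn":[0,0,21.4],"gripper":1}])

```text
time: 4.47
tcp_pos: [0.5829, -0.0179, 0.2945]
tcp_rot: [0.009, 1.0, 0.0, -0.001]
contact_force: [0.1, 0.3, -5.3]
finger_gap: 0.0129
finger_force: 59.1
```

Run:
```python
from h import *
s=status.read_state(); print(s['time'],s['tcp_pos'],s['tcp_rot'],s['contact_force'],s['finger_gap'])
ims=[]
for n in ['scene','side','wrist']:
    s,p,d=grab(n); ims.append(p); P=cloud(n,d,s)[d>0]; c=(.583,-.0165)
    for nm,z0,z1,r in [('frame',.012,.042,.125),('deck',.175,.2,.11),('posts',.125,.16,.11),('bar',.23,.252,.06)]:
        Q=sel(P,c,r,z0,z1)
        if len(Q)>20: print(n,nm,len(Q),rect(Q),np.percentile(Q[:,2],[2,50,98]).round(4))
    D=sel(P,c,.1,.165,.205)
    if n=='wrist': # deck plane tilt
        A=np.c_[D[:,:2]-c,np.ones(len(D))]; print('plane',np.linalg.lstsq(A,D[:,2],rcond=None)[0])
save('m2',np.hstack([cv2.resize(ims[0][150:400,150:450],(400,333)),cv2.resize(ims[1][150:400,200:500],(400,333))])); save('w2',ims[2])
```

```text
4.4667 [ 0.5828798  -0.01785306  0.29450827] [ 8.50760181e-03  9.99963174e-01  1.59088410e-04 -1.11595797e-03] [ 0.0637436   0.29773627 -5.32023654] 0.01287229261117703
scene frame 3182 (array([584.6, -14.5]), array([145.3, 186.1]), 88.9) [0.0122 0.0196 0.0369]
scene deck 3964 (array([584.8, -17.5]), array([118.5, 160.7]), 89.1) [0.179  0.1819 0.1952]
scene posts 223 (array([610.9, -52.9]), array([183.3,  90.7]), 35.3) [0.1289 0.1432 0.1596]
scene bar 426 (array([599.4, -14.6]), array([60.9, 38.5]), 17.5) [0.2313 0.2452 0.2507]
side frame 4114 (array([582.6, -17.4]), array([148.8, 187.2]), 89.0) [0.0124 0.0203 0.0368]
side deck 3156 (array([581.5, -20.2]), array([121.1, 160.1]), 88.8) [0.1797 0.183  0.1963]
side posts 356 (array([580.6, -22.1]), array([109.6, 153.6]), 89.1) [0.1304 0.1453 0.1595]
side bar 522 (array([580.8, -22. ]), array([37.9, 88.6]), 69.5) [0.2309 0.2425 0.2509]
wrist frame 1026 (array([498.6, -14.1]), array([144.5,  17. ]), 89.4) [0.0147 0.0307 0.0334]
wrist deck 42574 (array([582.5, -16.1]), array([118.6, 158.2]), 89.2) [0.1808 0.1822 0.1958]
wrist bar 9096 (array([580.4, -17.2]), array([38.9, 86.3]), 74.0) [0.2322 0.2467 0.2507]
plane [-0.03222371 -0.00274071  0.18334375]
```

View pics/m2.png

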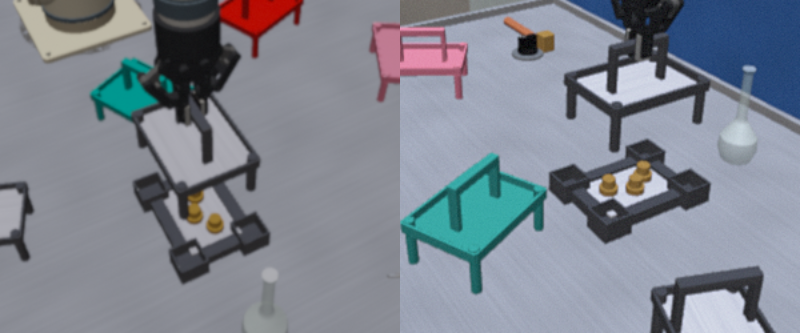

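View pics/w2.png

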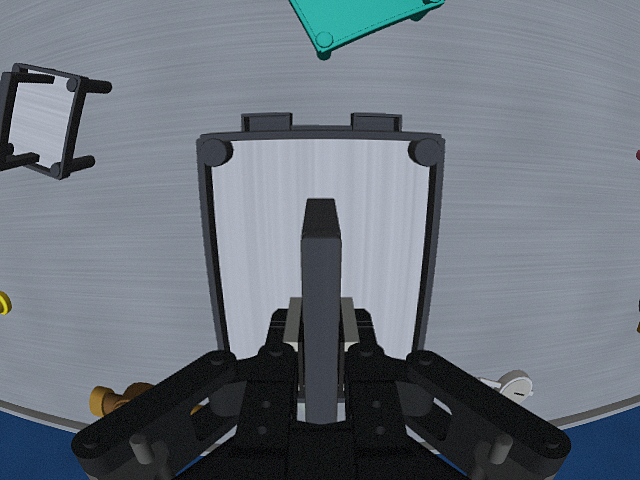

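Seen from both cameras, the tier hangs level above the frame, 2.7 mm short in y. The four posts are over the four sockets, and the wrist view shows the bar held squarely. I'll correct y and lower it.

>>> apply_moves(rows=[{"delta_pos":[0,0.003,0.01],"turn":[0,0,0],"gripper":1},{"delta_pos":[0,0.003,0.03],"turn":[0,0,0],"gripper":1},{"delta_pos":[0,0.003,0.05],"turn":[0,0,0],"gripper":1},{"delta_pos":[0,0.003,0.065],"turn":[0,0,0],"gripper":1},{"delta_pos":[0,0.003,0.076],"turn":[0,0,0],"gripper":1},{"delta_pos":[0,0.003,0.085],"turn":[0,0,0],"gripper":1},{"delta_pos":[0,0.003,0.093],"turn":[0,0,0],"gripper":1},{"delta_pos":[0,0.003,0.1],"turn":[0,0,0],"gripper":1},{"delta_pos":[0,0.003,0.105],"turn":[0,0,0],"gripper":1},{"delta_pos":[0,0.003,0.108],"turn":[0,0,0],"gripper":1},{"delta_pos":[0,0.003,0.11],"turn":[0,0,0],"gripper":1},{"delta_pos":[0,0.003,0.11],"turn":[0,0,0],"gripper":1}])

```text
time: 5.62
tcp_pos: [0.5828, -0.0136, 0.1857]
tcp_rot: [0.008, 1.0, 0.0, -0.0]
contact_force: [0.4, -0.3, -5.4]
finger_gap: 0.0133
finger_force: 59.0
```

Run:
```python
from h import *
s=status.read_state(); print(s['time'],s['tcp_pos'],s['tcp_rot'],s['contact_force'],s['moment'],s['finger_gap'])
ims=[]
for n in ['scene','side']:
    s,p,d=grab(n); ims.append(p); P=cloud(n,d,s)[d>0]; c=(.583,-.0165)
    Q=sel(P,c,.11,.06,.09); print(n,rect(Q),np.percentile(Q[:,2],[2,50,98]).round(4))
save('m3',np.hstack([cv2.resize(ims[0][220:380,200:400],(400,320),interpolation=2),cv2.resize(ims[1][200:360,280:480],(400,320),interpolation=2)]))
```

```text
5.6167 [ 0.58277289 -0.01363832  0.18574833] [ 7.58426505e-03  9.99971239e-01  1.16827517e-05 -2.21242651e-05] [ 0.37131007 -0.33738807 -5.44641752] [-0.01671221 -0.02465153  0.01517052] 0.013265846876039222
scene (array([585. , -12.8]), array([119.1, 160. ]), 89.1) [0.0699 0.0731 0.0867]
side (array([582.4, -16.8]), array([120.2, 160.5]), 88.7) [0.0695 0.0739 0.0872]
```

View pics/m3.png

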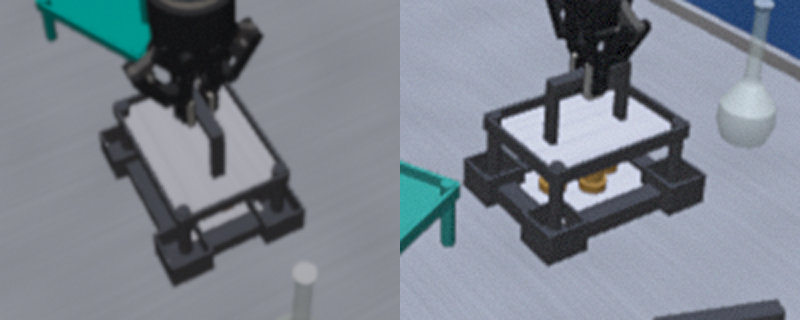

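The posts are inside all four sockets, and the arm still carries the full weight (−5.4 N). About 11 mm remain.

>>> apply_moves(rows=[{"delta_pos":[0,-0.001,0.004],"turn":[0,0,0],"gripper":1},{"delta_pos":[0,-0.001,0.007],"turn":[0,0,0],"gripper":1},{"delta_pos":[0,-0.001,0.009],"turn":[0,0,0],"gripper":1},{"delta_pos":[0,-0.001,0.01],"turn":[0,0,0],"gripper":1},{"delta_pos":[0,-0.001,0.011],"turn":[0,0,0],"gripper":1},{"delta_pos":[0,-0.001,0.011],"turn":[0,0,0],"gripper":1}])

```text
time: 6.22
tcp_pos: [0.5827, -0.0147, 0.1748]
tcp_rot: [0.008, 1.0, -0.0, -0.0]
contact_force: [0.4, -0.3, -5.3]
finger_gap: 0.0129
finger_force: 59.1
```

>>> apply_moves(rows=[{"delta_pos":[0,0,0.001],"turn":[0,0,0],"gripper":1},{"delta_pos":[0,0,0.001],"turn":[0,0,0],"gripper":1},{"delta_pos":[0,0,0.001],"turn":[0,0,0],"gripper":1}])

```text
time: 6.47
tcp_pos: [0.5828, -0.0148, 0.1745]
tcp_rot: [0.008, 1.0, -0.0, 0.0]
contact_force: [-2.3, -2.4, 2.7]
finger_gap: 0.0129
finger_force: 60.1
```

>>> apply_moves(rows=[{"delta_pos":[0,0,0.001],"turn":[0,0,0],"gripper":1},{"delta_pos":[0,0,0.001],"turn":[0,0,0],"gripper":1},{"delta_pos":[0,0,0.001],"turn":[0,0,0],"gripper":1}])

```text
time: 6.72
tcp_pos: [0.5828, -0.0149, 0.1744]
tcp_rot: [0.008, 1.0, -0.0, 0.001]
contact_force: [-5.8, -2.1, 11.8]
finger_gap: 0.013
finger_force: 61.4
```

Run:
```python
from h import *
s,p,d=grab('wrist'); print(s['time'],s['tcp_pos'],s['contact_force'],s['moment'])
P=cloud('wrist',d,s)[d>0]; c=(.583,-.015)
Q=sel(P,c,.1,.055,.073); A=np.c_[Q[:,:2]-c,np.ones(len(Q))]; print(len(Q),np.linalg.lstsq(A,Q[:,2],rcond=None)[0],np.percentile(Q[:,2],[2,50,98]))
for n in ['scene','side']:
    s,p,d=grab(n); P=cloud(n,d)[d>0]; Q=sel(P,c,.1,.055,.073); A=np.c_[Q[:,:2]-c,np.ones(len(Q))]; print(n,np.linalg.lstsq(A,Q[:,2],rcond=None)[0])
```

```text
6.7167 [ 0.58279522 -0.0148641   0.17443349] [-5.83785235 -2.0605624  11.79334753] [-0.33044298  1.25094319  0.01265924]
38918 [-0.00819241  0.00048909  0.06206778] [0.05985315 0.06123335 0.07273505]
scene [ 0.01119779 -0.00402389  0.06250134]
side [-0.00680226 -0.01384851  0.06338325]
```

The tier is seated: the deck is at 62 mm as expected, level, and the contact is firm. I'll ease off the pressure, open, and go up once the fingers are clear.

>>> apply_moves(rows=[{"delta_pos":[0,0,-0.001],"turn":[0,0,0],"gripper":1},{"delta_pos":[0,0,-0.001],"turn":[0,0,0],"gripper":1},{"delta_pos":[0,0,-0.001],"turn":[0,0,0],"gripper":0.6},{"delta_pos":[0,0,-0.001],"turn":[0,0,0],"gripper":0.4},{"delta_pos":[0,0,-0.001],"turn":[0,0,0],"gripper":0.3},{"delta_pos":[0,0,-0.001],"turn":[0,0,0],"gripper":0.2},{"delta_pos":[0,0,-0.001],"turn":[0,0,0],"gripper":0.2},{"delta_pos":[0,0,-0.001],"turn":[0,0,0],"gripper":0.2}])

```text
time: 7.53
tcp_pos: [0.5828, -0.0146, 0.1738]
tcp_rot: [0.008, 1.0, 0.0, -0.0]
contact_force: [-0.4, 0.3, 0.1]
finger_gap: 0.0682
finger_force: 0.0
```

>>> apply_moves(rows=[{"delta_pos":[0,0,-0.015],"turn":[0,0,0],"gripper":0.2},{"delta_pos":[0,0,-0.04],"turn":[0,0,0],"gripper":0.2},{"delta_pos":[0,0,-0.07],"turn":[0,0,0],"gripper":0.2},{"delta_pos":[0,0,-0.1],"turn":[0,0,0],"gripper":0.2},{"delta_pos":[0,0,-0.12],"turn":[0,0,0],"gripper":0.2},{"delta_pos":[0,0,-0.12],"turn":[0,0,0],"gripper":0.2},{"delta_pos":[0,0,-0.12],"turn":[0,0,0],"gripper":0.2}])

```text
time: 8.12
tcp_pos: [0.5831, -0.0146, 0.2948]
tcp_rot: [0.008, 1.0, -0.0, 0.001]
contact_force: [-0.2, -0.5, -1.2]
finger_gap: 0.0684
finger_force: 0.0
```

Run:
```python
from h import *
c=(.583,-.015); ims=[]
for n in ['scene','side','wrist']:
    s,p,d=grab(n); ims.append(p); P=cloud(n,d,s)[d>0]; Q=sel(P,c,.1,.055,.068); A=np.c_[Q[:,:2]-c,np.ones(len(Q))]
    H=sel(P,c,.06,.11,.14); print(n,np.linalg.lstsq(A,Q[:,2],rcond=None)[0].round(4),'bar',rect(H),np.percentile(H[:,2],[50,98]).round(4))
print(s['time'],s['tcp_pos'],s['contact_force'])
save('m4',np.hstack([cv2.resize(ims[0][220:380,200:400],(400,320),interpolation=2),cv2.resize(ims[1][200:360,280:480],(400,320),interpolation=2)]))
```

```text
scene [-0.0011  0.0018  0.0617] bar (array([584.8, -14.4]), array([14.6, 92.9]), 89.0) [0.1255 0.1286]
side [-0.0001 -0.002   0.0622] bar (array([583.5, -17.7]), array([16.4, 93.3]), 89.7) [0.1236 0.1279]
wrist [ 0.0014 -0.0001  0.0613] bar (array([583.1, -15.1]), array([14.2, 89.5]), 89.1) [0.1259 0.1273]
8.2167 [ 0.58243542 -0.01455629  0.29279224] [-0.740096    0.01082677 -0.22238804]
```

View pics/m4.png

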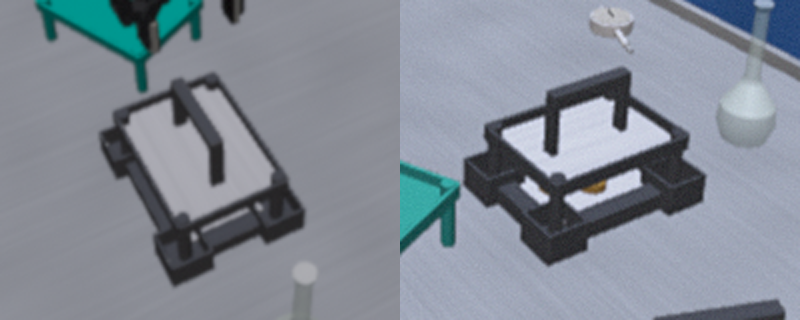

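The tier stands level in all four sockets. The bar top is at 127 mm, which puts its middle at 120 mm, and the gripper is clear of it.

```bash
python3 -c "
from station import workorder; print(workorder.finish_job())"
```

```text
the job is handed in; nothing more can be done
None
```

The oblong tier stands level with all four posts fully down in the frame's sockets; it was held until seated, then released, the square tier and flask were left alone, and the job is handed in.

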